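# Chock the trophy plinth on its sloping rest

## Robot

A 7-joint arm with a two-finger parallel gripper is mounted at the origin on the work surface. World frame = base frame: x ahead of the robot, y to its left, z up, the work surface at z = 0. Lengths are in m, angles in rad, forces in N, time in s.
With the tool pointing down it reaches from about 0.425 to 1.025 m from the base axis. Payload 9.4 kg.
Tool frame: the origin (TCP) lies on the centre line of the jaws, within the pads' length; the fingertips stand 17 mm ahead of it and the grasp point (between the pads) lies 2 mm behind it; z points along the fingers, y is the line along which they close (so a half turn about z gives the same grasp; the last joint's range is limited). The gripper opens to 93 mm and grips with 3 to 60 N. Pads are 15 mm wide; open, the fingers measure 128 mm over their backs; the gripper's body (75 mm by 188 mm) begins 65 mm behind the grasp point.
Start: joints at [1.206, 0.599, -0.003, 1.599, 0.002, 0.943, -0.08], TCP at [0.206, -0.695, 0.236] pointing down, gripper open.
Joint ranges: [-2.57, 2.57], [-0.35, 1.97], [-1.29, 1.29], [0.11, 2.56], [-1.05, 4.19], [0.11, 1.86], [-2.63, 2.63]. Speed limits (rad/s): [2.22, 2.22, 3.01, 3.01, 3.14, 3.14, 3.14].

## Interface

Orientations are given as a unit quaternion [x, y, z, w].
In Python, from plant import r, vision gives the robot as it stands.
- The arm moves only by the shell command python3 -m creep 'ROWS' [FORCE]. ROWS is JSON, a list of rows, each an object with "grip": the opening in per cent of the stroke, from 0 (shut) to 100 (fully open); "travel": the shift along the tool's x, y, z in mm, a list of three; "twist": the turn about the tool's z in degrees. A call has 1 to 5 rows; each row shifts and turns the commanded pose from where the row before left it, along the tool's axes as they then stand; what a row does not reach is not made up. A row lasts 1/8 s, in which the tool goes at most 62.5 mm and 10.7 degrees, less where a joint would pass 70% of its speed; a pose out of reach is approached as far as the arm can. A call is refused whole if a number of a shift passes 62.5 or a number of a turn 10.7, either way. A call with a gripper value outside its range is refused whole. The fingers move at their own pace and stop on an object; FORCE is the grip in N (left out, the last holds). Time passes only in rows, so rows that do not move let the fingers close. It gives the time, the measured TCP pose, the force, the opening and the grip force at its end, in the units of the state.
- r.sense(): the state, without advancing time (a new reading comes with each control period).
- vision.get_image(name): name is "scene" or "side" or "wrist"; returns a dict with "pixels" (384x512x3 uint8, red, green, blue), "fx", "fy", "cx", "cy" (pixels), "extrinsics" (4x4, takes a point from world to camera coordinates); the wrist camera has in their place "hand_eye" (4x4, takes a point from camera to tool coordinates, whose origin is the TCP and whose axes are the flange's). Camera axes: x right, y down, z forward; pixel columns grow to the right and rows downward; lengths in m; the calibration is good to about 2 mm. A picture is of the moment at which its call begins: read the wrist's pose just before it. There is no depth.
- r.close_job(): hands the job in; it is judged then, once.
Trained networks look in the newest picture that a camera, given by its name, has taken for a name from the list of things; names that differ only in an ending like _2 or _b are one class to them, and where a whole thing is asked for, a point or a joint stands for the part that bears it (a point fixed in the world has none). Each returns a list of dicts, best first, with "confidence" (0 to 1); they miss things now and then, are a little off and sometimes report something else, mostly with a low value. They report only what shows in the picture. A call takes as long as a camera call. They do not tell look-alikes from the thing itself.
- vision.look_for(camera, thing): "position" ([x, y, z] in m, in the coordinates of the camera as it stood for that picture, good to about 4 mm: the middle of the surface that is visible of it).
The state is a dict: "time": time; "qpos": joint angles; "dq": joint speeds; "tau": joint torques, N m; "tool_pos": TCP position; "eef_rot": TCP orientation; "contact_force": force on the tool from outside, world axes, zero at the start; "ft_torque": the same for the moment, N m; "opening": finger opening in m; "finger_force": force on a finger pad.
Only numpy, scipy, OpenCV 4.12 (cv2) and the standard library are available. Lean on these libraries where they do the work, as an engineer would, in place of code of your own. Each camera call takes 0.05 s, during which the arm holds its last target. There are 200 camera calls.

## Task

The round trophy plinth lying on the sloping rest is held only by the swing-down gate. Set the yellow wedge chock on the slope, nose uphill, between the gate's prongs and push it against the plinth's low side until the plinth is pressed firmly against the back rail, without ramming it and without touching the plinth with the gripper; then let go and swing the gate fully down by its red knob, so that the chock alone holds the plinth up there. Leave the other things on the table where they are.

Things in the scene. Friction and masses are not known exactly. Their poses are not given: they have to be found in the camera images.
- rest: low wooden stand with a sloping top, 245 x 200 mm, fixed to the table but standing elsewhere and turned differently each time. Origin on the table at the middle of its foot; x points level towards its high side (away from the robot), z up
- bed: the stand's flat sloping top, brown wood, y from -100 to 100 mm, rising at 0.17 rad along its x. Origin on the sloping surface, mid-width, at the rearmost place of the back rail's face; x points up the slope, z square out of the surface, which runs down to x = -225 mm (low end, 14 mm above the table)
- rail_block: dark block fixed on the high end of the bed, carrying the pale wooden back rail (45 mm high, full width, upright on the bed) on two rods. Origin as the bed's. The rail is locked anew each time, unmeasured: its face stands anywhere from x = 0 to -14 mm of the bed and does not yield, so the plinth's axis, when home on it, is at x = -35 to -49 mm, z = 35 mm
- plinth: round trophy plinth: dark lacquered cylinder 70 mm in diameter, 150 mm long, silver bands, 0.35 to 0.7 kg, lying loose across the bed. Origin mid-axis; y is its axis (x, z turn as it rolls). At first it leans on the gate's prongs, 8 to 32 mm short of the rail. Its lacquer is marked if the chock presses it with over 16 N, or if the gripper or arm touches it
- chock: yellow wedge chock with a black rubber sole, loose on the table, 0.14 to 0.21 kg: 85 mm long (x), 36 mm wide (y), 50 mm tall. Origin at the middle of its underside; x points to the nose at +42.5 mm. The face rises at 50 degrees from 4 mm height at the nose to the top at x = +4 mm; behind that it is a plain block to the tail at x = -42.5 mm
- chock_grip (a point): point inside the chock's block, 19 mm tailward of its middle and 32 mm above its sole: the place to grip it across its parallel flanks (36 mm)
- chock_face (a point): point on the chock's sloping face, mid-width, 12.5 mm above the sole, x = +35.4 mm of the chock, where it meets the plinth; 27 mm downhill of its axis. The sole grips (friction 0.7 to 1.1) and takes up half of a push: with little weight on the sole, 10 to 14 N on the chock up the slope is firm (5 to 12 N reach the plinth) and it stays when let go
- gate (a joint): angle of the gate, rad: 0 with its prongs square to the bed, growing as they swing towards the low end, 1.35 at its stop (down). Starts at 0 to 0.2, stays where it is left, turns at about 0.25 N m (3 N at the knob). Two steel prongs (8 mm thick, 50 mm long, at y = +62 and -62 mm of the bed) hold the plinth's low side; the chock passes between them
- gate_knob (a point): centre of the gate's red ball knob (22 mm in diameter) on a lever outside the stand's +y edge (at y = +130 mm of the bed), 80 mm from the hinge line; with the gate down it is about 40 mm above the table
- gate_hinge (a point): point on the gate's hinge line (parallel to the bed's y) at the lever's foot, at x = -97, y = +130, z = -6 mm of the bed: the knob swings about it, parallel to the prongs
- cup_blue: blue open drinking cup, 80 mm across, 92 mm tall, upright; origin at the centre of its foot; a bystander
- cup_red: red open drinking cup, as the blue one; a bystander
- bid_box_a: red bidding box with cards in it, about 125 x 100 x 92 mm; a bystander
- bid_box_b: a second red bidding box; a bystander
- card_board: flat dark green duplicate card board, 100 x 240 x 18 mm; a bystander
- card_deck: dark blue boxed pack of cards, 90 x 64 x 20 mm, lying flat; a bystander
- pen: dark blue pen, 140 mm long, lying on the score sheets; a bystander
Things that resemble listed ones, but are neither listed nor needed, are in the scene too. What is meant by the chock is not purple, and is the smaller of those in its own colour. Leave any pink look-alike of the plinth alone.

How it is judged:
On the way, in this order (a step that is already met when the one before it is completed fails the run):
1. with the gate still up, the chock presses the plinth firmly (over 4 N) home against the back rail (over 3 N there) (contact force between chock and plinth above 4 N and contact force between plinth and rail_block above 3 N and z of plinth in the frame of bed below 0.039 m and value of joint gate below 0.3 rad and z of chock in the frame of bed below 0.008 m), for 0.2 s.
2. the gate is swung down while the chock holds the plinth up by the rail (value of joint gate above 1.15 rad and x of plinth in the frame of bed above -0.053 m), for 0.2 s.
At the end, for the whole second after the job is handed in: Gate down (over 1.15 rad); plinth on the bed up by the rail (axis above x = -53 mm of the bed), square to it (0.06 rad); chock sole-down on the bed, nose uphill within 0.2 rad, within 35 mm of the middle line, touching and holding the plinth (over 0.1 N); both at rest (all of step 2 and x of plinth in the frame of bed below -0.032 m and z of plinth in the frame of bed below 0.039 m and angle between the y axis of plinth and the y axis of bed, either way round below 0.06 rad and contact force between chock and plinth above 0.1 N and x of chock_face in the frame of bed between -0.086 and -0.052 m and y of chock in the frame of bed between -0.035 and 0.035 m and z of chock in the frame of bed below 0.006 m and angle between the z axis of chock and the z axis of bed, either way round below 0.1 rad and angle between the x axis of chock and the x axis of bed, either way round below 0.2 rad and linear speed of each of plinth, chock below 0.01 m/s).
It fails at once if the chock squeezes the plinth with more than 16 N (contact force between chock and plinth above 16 N).
It fails at once if the gripper or arm touches the plinth (contact force between any of the fingers, the arm and plinth above 0.5 N).
It fails at once if a bystander is moved by more than 30 mm (distance of any of cup_blue, cup_red, bid_box_a, bid_box_b, card_board, card_deck, pen from where it was at the start of the episode above 0.03 m).
It also fails if it takes over 72 s, if anything falls off the work surface, if the arm or the gripper's body presses on something with over 40 N, if the wrist force passes 120 N, or if a joint passes its speed limit or range.

## Working session

There is one attempt and no reset: what is moved stays moved. The work goes in short steps, Python scripts to look and compute and a shell command to move; the robot and the scene stay as the last step left them, time stands still between calls to the robot, and variables do not carry over. Pictures are saved under pics/ and viewed, at most 10 in all, crops included, and the job is handed in when it is done.

```bash
ls; mkdir -p pics
cat > h.py <<'E'
from plant import r, vision
import numpy as np, cv2
from scipy.spatial.transform import Rotation as R
def T():
    s=r.sense(); M=np.eye(4); M[:3,:3]=R.from_quat(s["eef_rot"]).as_matrix(); M[:3,3]=s["tool_pos"]; return M
def cam(name):
    M=T() if name=="wrist" else None
    im=vision.get_image(name)
    W=M@np.array(im["hand_eye"]) if name=="wrist" else np.linalg.inv(np.array(im["extrinsics"]))
    return im,W
def find(name,thing,W):
    return [(round(d["confidence"],2),np.round((W@np.append(d["position"],1))[:3],4)) for d in vision.look_for(name,thing)]
def save(im,f): cv2.imwrite("pics/"+f,cv2.cvtColor(im["pixels"],cv2.COLOR_RGB2BGR))
def proj(im,W,P):
    p=np.linalg.inv(W)@np.append(P,1); return np.array([im["fx"]*p[0]/p[2]+im["cx"],im["fy"]*p[1]/p[2]+im["cy"]])
def ray(im,W,u,v):
    d=W[:3,:3]@np.array([(u-im["cx"])/im["fx"],(v-im["cy"])/im["fy"],1]); return W[:3,3],d
def onz(im,W,u,v,z):
    o,d=ray(im,W,u,v); return o+d*(z-o[2])/d[2]
E
python3 - <<'E'
from h import *
print(r.sense())
a=[]
for n in ["scene","side"]:
    im,W=cam(n); a.append(im); save(im,n+"0.png")
    print(n,W[:3,3],im["fx"])
    for t in ["rest","bed","rail_block","plinth","chock","gate_knob","cup_blue","cup_red","bid_box_a","card_board","card_deck","pen"]:
        print(t,find(n,t,W))
E
```

```text
pics
{'time': 0.0, 'qpos': array([ 1.20624849,  0.6001288 , -0.00253825,  1.60011472,  0.00177602,
        0.9428643 , -0.07980815]), 'dq': array([ 0.00073949,  0.00021583, -0.00064983, -0.00247001,  0.00018929,
        0.00111163, -0.00060315]), 'tau': array([ 6.24732684e-05, -7.65091395e+01,  1.49772428e+00, -2.52357817e+01,
       -5.23762149e-02,  1.67504058e-02,  1.72555733e-04]), 'tool_pos': array([ 0.2056823 , -0.6947473 ,  0.23476276]), 'eef_rot': array([ 9.89658233e-01,  1.43443403e-01, -1.68912337e-04, -7.37359562e-04]), 'contact_force': array([-0.9930713 ,  0.12756516,  0.50323247]), 'ft_torque': array([0.01372656, 0.02253075, 0.04354627]), 'finger_force': 0.0, 'opening': 0.09301278001752437}
scene [ 1.44664417 -0.10500681  0.70749146] 351.98574318758523
rest [(0.55, array([ 0.6928, -0.0413,  0.0585]))]
bed [(0.93, array([ 0.6889, -0.027 ,  0.0737])), (0.7, array([ 0.3886, -0.4595,  0.0214])), (0.27, array([0.3654, 0.1263, 0.0103]))]
rail_block [(0.58, array([ 0.6882, -0.0505,  0.0834]))]
plinth [(0.74, array([ 0.6283, -0.0311,  0.0988])), (0.62, array([0.5209, 0.507 , 0.0
[... 736 characters left out ...]
.6766, -0.0234,  0.0913]))]
plinth [(0.62, array([ 0.5907, -0.0073,  0.0967]))]
chock [(0.83, array([0.5359, 0.2405, 0.0314])), (0.8, array([0.409 , 0.3602, 0.0463])), (0.44, array([ 0.3599, -0.4437,  0.0395]))]
gate_knob [(0.63, array([ 0.3599, -0.4454,  0.0363])), (0.41, array([0.5866, 0.1089, 0.0695]))]
cup_blue [(0.83, array([ 0.6128, -0.3126,  0.0639]))]
cup_red [(0.72, array([0.2883, 0.3861, 0.0576]))]
bid_box_a [(0.75, array([0.6834, 0.3784, 0.0277])), (0.69, array([ 0.3597, -0.4498,  0.0402]))]
card_board [(0.82, array([0.4895, 0.5203, 0.01  ])), (0.3, array([0.4115, 0.3607, 0.0441]))]
card_deck [(0.8, array([ 0.4351, -0.3048,  0.0175]))]
pen [(0.47, array([0.3578, 0.1296, 0.0143]))]
```

View pics/scene0.png

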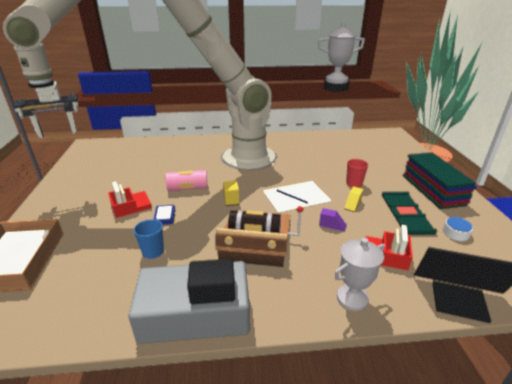

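View pics/side0.png

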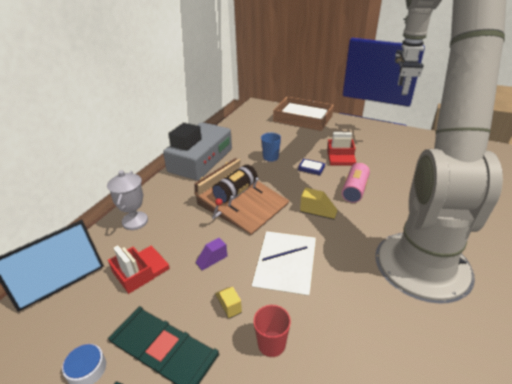

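Two yellow wedges: at (0.39,-0.10), px (319,204) in side, larger; and at (0.42,0.35), px (230,302), smaller although nearer the camera, so that is the chock. The rest is at px (240,200), with the knob at (218,203). Next I move the wrist camera above the rest.

```bash
python3 -m creep '[{"grip":100,"travel":[41.5,-39.5,-18],"twist":0},{"grip":100,"travel":[41.5,-39.5,-18],"twist":0},{"grip":100,"travel":[41.5,-39.5,-18],"twist":0},{"grip":100,"travel":[41.5,-39.5,-18],"twist":0},{"grip":100,"travel":[41.5,-39.5,-18],"twist":0}]'
python3 -m creep '[{"grip":100,"travel":[41.5,-39.5,-18],"twist":0},{"grip":100,"travel":[41.5,-39.5,-18],"twist":0},{"grip":100,"travel":[41.5,-39.5,-18],"twist":0},{"grip":100,"travel":[41.5,-39.5,-18],"twist":0},{"grip":100,"travel":[41.5,-39.5,-18],"twist":0}]'
python3 -m creep '[{"grip":100,"travel":[41.5,-39.5,-18],"twist":0},{"grip":100,"travel":[41.5,-39.5,-18],"twist":0},{"grip":100,"travel":[0,0,0],"twist":0},{"grip":100,"travel":[0,0,0],"twist":0}]'
python3 - <<'E'
from h import *
im,W=cam("wrist"); save(im,"w1.png"); print(T()); print(W, im["hand_eye"],im["fx"],im["cx"],im["cy"])
for t in ["rest","bed","rail_block","plinth","gate_knob","chock"]: print(t,find("wrist",t,W))
E
```

```text
time: 1.92
tool_pos: [0.3495, -0.4452, 0.3264]
eef_rot: [0.99, 0.143, 0.0, 0.0]
contact_force: [1.3, 0.0, -0.0]
opening: 0.0932
finger_force: 0.0
time: 2.55
tool_pos: [0.4922, -0.1969, 0.4166]
eef_rot: [0.99, 0.143, 0.0, 0.0]
contact_force: [1.2, -0.8, -0.3]
opening: 0.093
finger_force: 0.0
time: 3.05
tool_pos: [0.5484, -0.0998, 0.4513]
eef_rot: [0.99, 0.143, -0.0, 0.0]
contact_force: [-0.4, -0.9, -0.4]
opening: 0.0929
finger_force: 0.0
[[ 9.59254769e-01  2.82541251e-01 -8.54470043e-04  5.48126662e-01]
 [ 2.82540818e-01 -9.59255093e-01 -5.93557016e-04 -1.00463490e-01]
 [-9.87359083e-04  3.27949733e-04 -9.99999459e-01  4.51241053e-01]
 [ 0.00000000e+00  0.00000000e+00  0.00000000e+00  1.00000000e+00]]
[[ 2.84172822e-01 -9.26972416e-01 -2.44883537e-01  6.15992484e-01]
 [-9.58772808e-01 -2.74557027e-01 -7.33017165e-02 -7.90683477e-02]
 [ 7.14173594e-04  2.55618032e-01 -9.66777592e-01  6.01359630e-01]
 [ 0.00000000e+00  0.00000000e+00  0.00000000e+00  1.00000000e+00]] [[ 2.63460245e-04 -9.66958685e-01 -2.54932995e-01  7.05644455e-02]
 [ 9.99999892e-01  1.56881386e-04  4.38399108e-04 -6.22127209e-04]
 [-3.83919583e-04 -2.54933082e-01  9.66958622e-01 -1.50087898e-01]
 [ 0.00000000e+00  0.00000000e+00  0.00000000e+00  1.00000000e+00]] 265.1615848873648 254.3745826279031 190.20169247291528
rest [(0.68, array([ 0.57  , -0.0156,  0.033 ])), (0.66, array([ 0.6809, -0.0404,  0.0917]))]
bed [(0.75, array([ 0.5735, -0.0197,  0.0332]))]
rail_block [(0.83, array([ 0.6788, -0.0387,  0.0917])), (0.27, array([0.4281, 0.3369, 0.0374]))]
plinth [(0.87, array([ 0.2611, -0.2738,  0.0707])), (0.8, array([ 0.612 , -0.0291,  0.1075])), (0.75, array([0.5907, 0.1032, 0.0777]))]
gate_knob [(0.63, array([0.5916, 0.1029, 0.0792]))]
chock [(0.9, array([0.4294, 0.3372, 0.0373])), (0.6, array([ 0.3638, -0.0969,  0.0695])), (0.56, array([0.5903, 0.1034, 0.081 ]))]
```

View pics/w1.png

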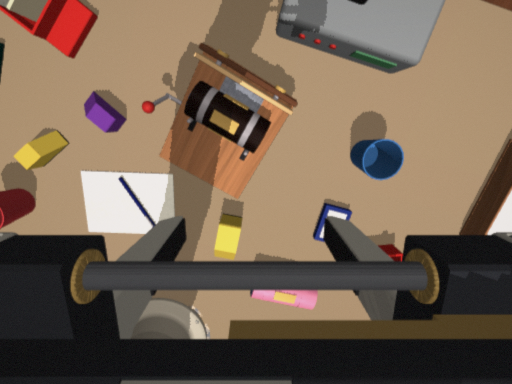

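The wrist picture shows the rest with low-end corners near (161,156) and (238,197), the knob at (148,107), the plinth leaning on prongs near (190,125) and (246,155), and the small yellow chock at (41,149). I'll zoom in on the rest and the chock.

Run:
```python
import cv2,numpy as np
a=cv2.imread("pics/w1.png"); b=cv2.resize(a[35:205,135:305],None,fx=3.4,fy=3.4,interpolation=cv2.INTER_CUBIC)
c=cv2.resize(a[120:175,5:75],None,fx=3,fy=3,interpolation=cv2.INTER_CUBIC)
o=np.zeros((578,800,3),np.uint8); o[:578,:578]=b[:578]; o[:c.shape[0],585:585+c.shape[1]]=c
cv2.imwrite("pics/w1z.png",o)
```

```text
(no output)
```

View pics/w1z.png

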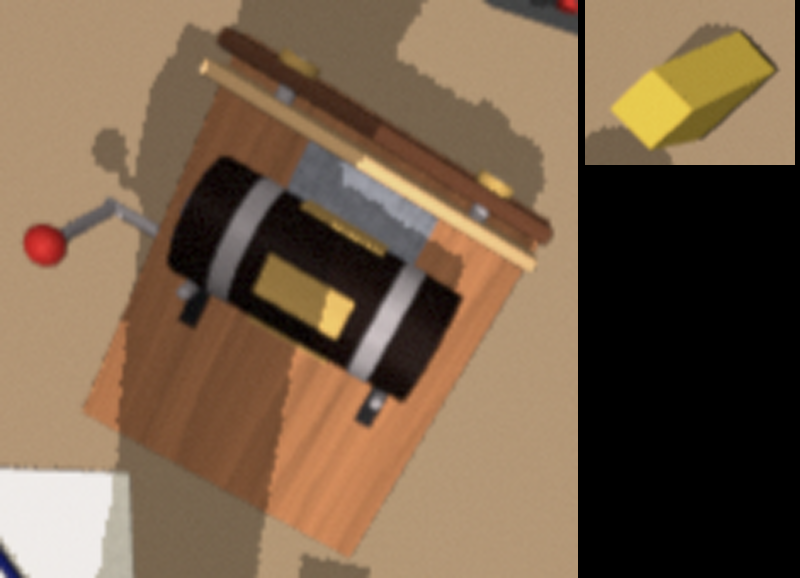

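```bash
cat > fit.py <<'E'
from h import *
from scipy.optimize import least_squares
def bedT(p):
    M=np.eye(4); M[:3,:3]=(R.from_euler("z",p[2])*R.from_euler("y",-0.17)).as_matrix()
    M[:3,3]=[p[0],p[1],0.014+0.225*np.sin(.17)]; return M
def ap(M,P): return M[:3,:3]@np.array(P)+M[:3,3]
def fitbed(im,W,low,edges,knob):
    # low: [(pix, y)], edges: [(pix, y)], knob pix
    def f(p):
        M=bedT(p); e=[]
        for px,y in low: e+=list(proj(im,W,ap(M,[-.225,y,0]))-px)
        for (px,y),x in zip(edges,p[4:]): e+=list(proj(im,W,ap(M,[x,y,0]))-px)
        g=p[3]; e+=list(proj(im,W,ap(M,[-.097-.08*np.sin(g),.13,-.006+.08*np.cos(g)]))-knob)
        return e
    return least_squares(f,[.68,-.04,-.3,.1]+[-.05]*len(edges))
def chT(p):
    M=np.eye(4); M[:3,:3]=R.from_euler("z",p[2]).as_matrix(); M[:2,3]=p[:2]; return M
def fitch(im,W,pts,p0,scale=True):
    def f(p):
        M=chT(p); s=p[3] if scale else 1
        return np.concatenate([proj(im,W,ap(M,np.array(P)*s))-px for px,P in pts])
    return least_squares(f,p0+([1.] if scale else []))
E
python3 - <<'E'
from fit import *
W=np.array([[ 2.84172822e-01,-9.26972416e-01,-2.44883537e-01,6.15992484e-01],[-9.58772808e-01,-2.74557027e-01,-7.33017165e-02,-7.90683477e-02],[7.14173594e-04,2.55618032e-01,-9.66777592e-01,6.01359630e-01],[0,0,0,1]])
im=dict(fx=265.16,fy=265.16,cx=254.37,cy=190.2)
z=lambda u,v:np.array([u/3.4+135,v/3.4+35])
c=lambda u,v:np.array([(u-585)/3+5,v/3+120])
s=fitbed(im,W,[(z(85,408),.1),(z(352,555),-.1)],[(z(520,285),-.1),(z(219,92),.1)],z(45,245))
print("bed",s.x,s.fun.round(2)); M=bedT(s.x)
for n,P in dict(org=[0,0,0],prongL=[-.097,.062,.0],prongR=[-.097,-.062,0],pl=[-.105,0,0]).items(): print(n,ap(M,P),((proj(im,W,ap(M,P))-[135,35])*3.4).round())
h=.0425
pts=[(c(612,108),[-h,.018,.05]),(c(651,150),[-h,-.018,.05]),(c(653,70),[.004,.018,.05]),(c(692,108),[.004,-.018,.05]),(c(740,30),[h,.018,.004]),(c(777,70),[h,-.018,.004]),(c(704,136),[-h,-.018,0])]
for sc in (True,False):
    s=fitch(im,W,pts,[.43,.34,-.5],sc); print("chock",s.x,s.fun.round(1))
E
```

```text
bed [ 0.67715278 -0.04858056 -0.23711459  0.25484329 -0.01634641 -0.01225775] [-0.53 -0.12 -0.16  0.09 -0.64 -0.39 -0.01 -0.01  1.13  0.29]
org [ 0.67715278 -0.04858056  0.05206603] [384. 167.]
prongL [0.59878975 0.03414141 0.03565534] [217. 262.]
prongR [ 0.56966228 -0.08638904  0.03565534] [395. 367.]
pl [ 0.57656195 -0.02427171  0.03430188] [301. 327.]
chock [ 0.42738418  0.34162497 -0.62683759  0.98643787] [-0.5  0.3 -0.1 -0.4  0.4 -0.7  0.7  0.3 -0.2  0.3 -0.4 -0.1  0.1  0.4]
chock [ 0.42759643  0.34128101 -0.62574512] [-0.9  0.3 -0.3 -0.1  0.2 -0.8  0.8  0.4  0.  -0.   0.  -0.2  0.2  0.6]
```

The bed and chock fits agree to under about 1 px, and the chock scale comes out at 0.99, so it is the right chock. I move above it and turn.

```bash
python3 -m creep '[{"grip":100,"travel":[0,-47.3,33],"twist":0},{"grip":100,"travel":[0,-47.3,33],"twist":0},{"grip":100,"travel":[0,-47.3,33],"twist":0},{"grip":100,"travel":[0,-47.3,33],"twist":0},{"grip":100,"travel":[0,-47.3,33],"twist":0}]' >/dev/null
python3 -m creep '[{"grip":100,"travel":[0,-47.3,26],"twist":0},{"grip":100,"travel":[0,-47.3,26],"twist":0},{"grip":100,"travel":[0,-47.3,26],"twist":0},{"grip":100,"travel":[0,-47.3,26],"twist":0},{"grip":100,"travel":[0,-47.3,26],"twist":0}]' 
python3 -m creep '[{"grip":80,"travel":[0,0,0],"twist":10.46},{"grip":70,"travel":[0,0,0],"twist":10.46},{"grip":70,"travel":[0,0,0],"twist":10.46},{"grip":70,"travel":[0,0,0],"twist":10.46},{"grip":70,"travel":[0,0,0],"twist":10.46}]'
cat >> h.py <<'E'
def go(target,yaw=None):
    M=T(); d=M[:3,:3].T@(np.array(target)-M[:3,3]); y=np.degrees(np.arctan2(M[1,0],M[0,0]))
    print("travel mm",(d*1000).round(1),"twist",None if yaw is None else round(y-np.degrees(yaw),2))
E
python3 - <<'E'
from h import *
im,W=cam("wrist"); save(im,"w2.png"); print(find("wrist","chock",W)); go([.4122,.3524,.030],-.6257)
E
```

```text
time: 4.65
tool_pos: [0.4144, 0.3554, 0.1558]
eef_rot: [0.99, 0.143, 0.0, -0.0]
contact_force: [1.5, -0.5, -0.6]
opening: 0.093
finger_force: 0.0
time: 5.28
tool_pos: [0.4149, 0.3542, 0.157]
eef_rot: [0.951, -0.311, 0.0, -0.001]
contact_force: [-0.1, 1.6, -1.7]
opening: 0.0652
finger_force: 0.0
[(0.78, array([0.4278, 0.3422, 0.0521])), (0.59, array([0.5307, 0.2475, 0.0334]))]
travel mm [ -0.7   3.2 126.6] twist -0.04
```

View pics/w2.png

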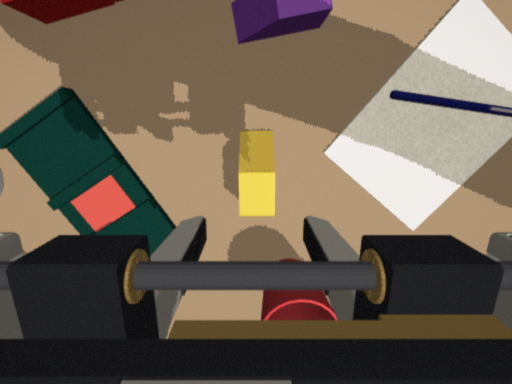

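The chock is centred at column 257, rows 130–214, aligned with the jaws (column 254) and nose away. I descend and grip.

```bash
python3 -m creep '[{"grip":70,"travel":[-0.7,3,40],"twist":0},{"grip":70,"travel":[0,0,40],"twist":0},{"grip":70,"travel":[0,0,30],"twist":0},{"grip":70,"travel":[0,0,16.5],"twist":0},{"grip":70,"travel":[0,0,0],"twist":0}]'
python3 -m creep '[{"grip":20,"travel":[0,0,0],"twist":0},{"grip":20,"travel":[0,0,0],"twist":0},{"grip":20,"travel":[0,0,0],"twist":0},{"grip":20,"travel":[0,0,0],"twist":0}]' 25
python3 -m creep '[{"grip":20,"travel":[0,0,-40],"twist":0},{"grip":20,"travel":[0,0,-50],"twist":0},{"grip":20,"travel":[0,0,-50],"twist":0},{"grip":20,"travel":[0,0,0],"twist":0}]'
python3 - <<'E'
from fit import *
M=bedT([.67715,-.04858,-.23711])
im,W=cam("side"); save(im,"s1.png")
for gx in (-.170,-.175): P=ap(M,[gx,0,.032]); print(P)
go(P+[0,0,.1],-.23711)
E
```

```text
time: 6.0
tool_pos: [0.412, 0.3518, 0.0294]
eef_rot: [0.952, -0.307, -0.001, 0.0]
contact_force: [-1.1, 0.1, -0.4]
opening: 0.065
finger_force: 0.0
time: 6.5
tool_pos: [0.4124, 0.3528, 0.0308]
eef_rot: [0.952, -0.307, 0.0, -0.001]
contact_force: [-1.0, 0.8, 7.6]
opening: 0.0357
finger_force: 25.0
time: 7.0
tool_pos: [0.4132, 0.3533, 0.1731]
eef_rot: [0.952, -0.307, 0.001, -0.002]
contact_force: [0.4, -0.3, -3.0]
opening: 0.0357
finger_force: 25.0
[ 0.50902611 -0.00795189  0.05484374]
[ 0.50423607 -0.00679435  0.05399783]
travel mm [284.9 238.1  16.6] twist -22.17
```

```bash
python3 -m creep '[{"grip":20,"travel":[0,0,0],"twist":-7.4},{"grip":20,"travel":[0,0,0],"twist":-7.4},{"grip":20,"travel":[0,0,0],"twist":-7.4},{"grip":20,"travel":[24.3,47,0],"twist":0},{"grip":20,"travel":[24.3,47,0],"twist":0}]'
python3 -m creep '[{"grip":20,"travel":[24.3,47,0],"twist":0},{"grip":20,"travel":[24.3,47,0],"twist":0},{"grip":20,"travel":[24.3,47,0],"twist":0},{"grip":20,"travel":[24.3,47,0],"twist":0},{"grip":20,"travel":[24.3,47,0],"twist":0}]'
python3 -m creep '[{"grip":20,"travel":[0,0,0],"twist":0},{"grip":20,"travel":[0,0,0],"twist":0}]'
python3 - <<'E'
from fit import *
M=bedT([.67715,-.04858,-.23711])
P=ap(M,[-.178,0,.032]); go(P,-.23711)
im,W=cam("wrist"); save(im,"w3.png"); cv2.imwrite("pics/w3z.png",cv2.cvtColor(cv2.resize(im["pixels"],None,fx=1.55,fy=1.55,interpolation=cv2.INTER_CUBIC),cv2.COLOR_RGB2BGR))
for n,Q in dict(lowL=[-.225,.1,0],lowR=[-.225,-.1,0],eL=[0,.1,0],eR=[0,-.1,0],mid=[-.1,0,0]).items(): print(n,(proj(im,W,ap(M,Q))*1.55).round())
E
```

```text
time: 7.68
tool_pos: [0.4365, 0.2482, 0.1684]
eef_rot: [0.993, -0.117, -0.001, 0.001]
contact_force: [0.1, -0.2, -0.8]
opening: 0.036
finger_force: 25.0
time: 8.3
tool_pos: [0.4993, -0.0091, 0.1685]
eef_rot: [0.993, -0.118, -0.001, 0.0]
contact_force: [1.3, 0.5, -2.3]
opening: 0.0358
finger_force: 25.0
time: 8.55
tool_pos: [0.4992, -0.0073, 0.1689]
eef_rot: [0.993, -0.119, -0.001, 0.0]
contact_force: [-0.4, 1.0, -1.6]
opening: 0.0358
finger_force: 25.0
travel mm [  2.1  -1.7 115.4] twist -0.05
lowL [265. 330.]
lowR [520. 330.]
eL [212. -23.]
eR [571. -23.]
mid [392. 164.]
```

View pics/w3z.png

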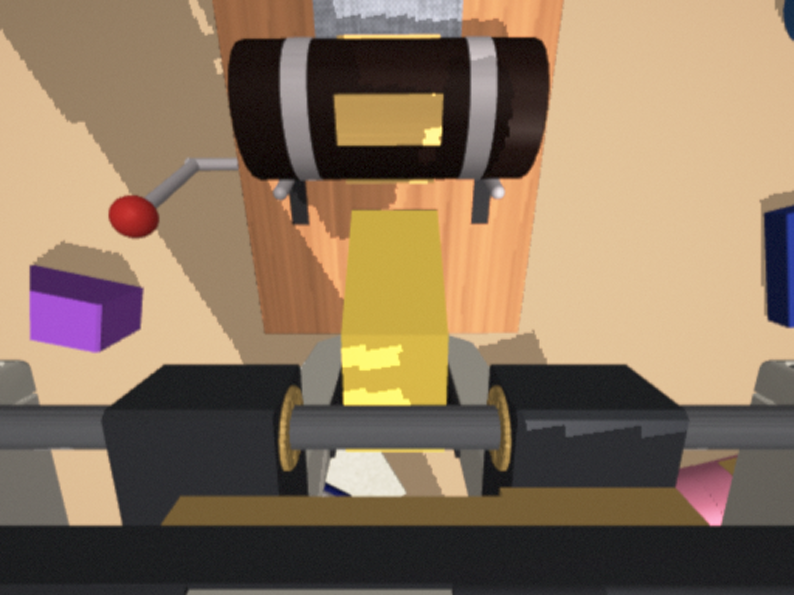

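The bed edges project where they appear (low corners at 265,332 and 520,332), and the chock at (393,300) points uphill between the prongs (290,205)/(490,205). I lower it in stages with a soft grip so it pivots flat.

```bash
python3 -m creep '[{"grip":20,"travel":[2,-2,40],"twist":0},{"grip":20,"travel":[0,0,40],"twist":0},{"grip":20,"travel":[0,0,15],"twist":0},{"grip":20,"travel":[0,0,5],"twist":0},{"grip":20,"travel":[0,0,0],"twist":0}]'
python3 -m creep '[{"grip":20,"travel":[0,0,2],"twist":0},{"grip":20,"travel":[0,0,2],"twist":0},{"grip":20,"travel":[0,0,0],"twist":0}]' 6
python3 -m creep '[{"grip":20,"travel":[0,0,2],"twist":0},{"grip":20,"travel":[0,0,2],"twist":0},{"grip":20,"travel":[0,0,0],"twist":0}]' 6
python3 -m creep '[{"grip":20,"travel":[0,0,2],"twist":0},{"grip":20,"travel":[0,0,2],"twist":0},{"grip":20,"travel":[0,0,0],"twist":0}]' 6
python3 -m creep '[{"grip":20,"travel":[0,0,2],"twist":0},{"grip":20,"travel":[0,0,1],"twist":0},{"grip":20,"travel":[0,0,0],"twist":0}]' 6
```

```text
time: 9.22
tool_pos: [0.5027, -0.0058, 0.0706]
eef_rot: [0.993, -0.118, 0.0, -0.0]
contact_force: [0.3, -0.4, -1.9]
opening: 0.036
finger_force: 25.0
time: 9.6
tool_pos: [0.5026, -0.0061, 0.0664]
eef_rot: [0.993, -0.118, 0.0, -0.0]
contact_force: [0.1, 0.2, -1.7]
opening: 0.0359
finger_force: 6.0
time: 9.98
tool_pos: [0.5022, -0.006, 0.0619]
eef_rot: [0.993, -0.118, -0.0, -0.0]
contact_force: [-0.3, 0.4, -1.4]
opening: 0.0359
finger_force: 6.0
time: 10.35
tool_pos: [0.5023, -0.0061, 0.0579]
eef_rot: [0.993, -0.118, -0.0, 0.0]
contact_force: [-0.4, -0.1, -1.7]
opening: 0.036
finger_force: 6.0
time: 10.72
tool_pos: [0.5028, -0.0062, 0.055]
eef_rot: [0.993, -0.119, 0.0, 0.0]
contact_force: [0.1, -0.5, -2.1]
opening: 0.036
finger_force: 6.0
```

Run:
```python
from fit import *
im,W=cam("side"); a=im["pixels"]; M=bedT([.67715,-.04858,-.23711])
u,v=proj(im,W,ap(M,[-.13,0,.03])).astype(int); print(u,v)
b=cv2.resize(a[max(0,v-50):v+60,u-70:u+70],None,fx=5,fy=5,interpolation=cv2.INTER_CUBIC); cv2.imwrite("pics/s2.png",cv2.cvtColor(b,cv2.COLOR_RGB2BGR))
for n,Q in dict(lowL=[-.225,.1,0],sole_tail=[-.2015,.018,0],nose=[-.1165,.018,0],top=[-.155,.018,.05]).items(): print(n,((proj(im,W,ap(M,Q))-[u-70,max(0,v-50)])*5).round())
```

```text
249 193
lowL [359. 445.]
sole_tail [414. 355.]
nose [315. 287.]
top [367. 262.]
```

View pics/s2.png

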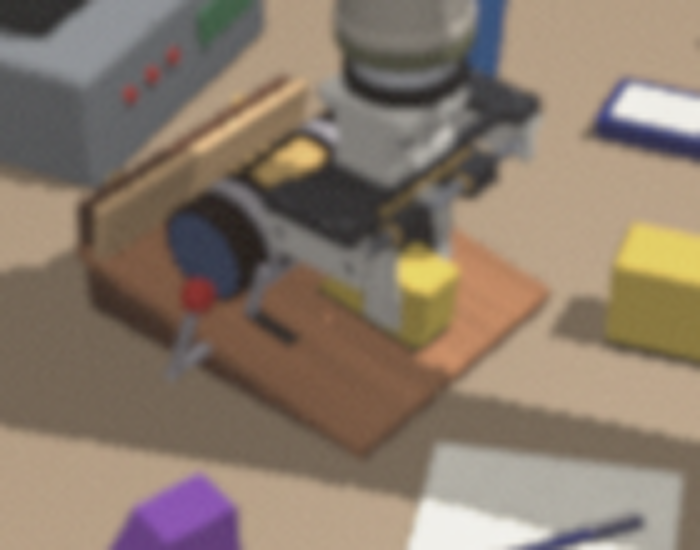

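The chock sits on or just above the bed between the prongs (tail bottom at (415,348), expected 355 when flat), with the plinth clear. I lower it a touch more, let go to settle, and regrip.

```bash
python3 -m creep '[{"grip":20,"travel":[0,0,1.5],"twist":0},{"grip":20,"travel":[0,0,0],"twist":0}]' 6
python3 -m creep '[{"grip":20,"travel":[0,0,1],"twist":0},{"grip":20,"travel":[0,0,0],"twist":0}]' 6
python3 -m creep '[{"grip":46,"travel":[0,0,0],"twist":0},{"grip":46,"travel":[0,0,0],"twist":0},{"grip":46,"travel":[0,0,0],"twist":0}]'
python3 -m creep '[{"grip":20,"travel":[0,0,0],"twist":0},{"grip":20,"travel":[0,0,0],"twist":0},{"grip":20,"travel":[0,0,0],"twist":0},{"grip":20,"travel":[0,0,0],"twist":0}]' 12
```

```text
time: 11.02
tool_pos: [0.5029, -0.0062, 0.0536]
eef_rot: [0.993, -0.119, 0.0, 0.0]
contact_force: [0.5, -0.2, -1.5]
opening: 0.036
finger_force: 6.0
time: 11.28
tool_pos: [0.5026, -0.0062, 0.0525]
eef_rot: [0.993, -0.118, 0.0, 0.0]
contact_force: [0.0, 0.1, -0.7]
opening: 0.0359
finger_force: 6.0
time: 11.65
tool_pos: [0.5026, -0.0061, 0.0526]
eef_rot: [0.993, -0.118, 0.0, 0.0]
contact_force: [-0.2, -0.0, 0.1]
opening: 0.0431
finger_force: 0.0
time: 12.15
tool_pos: [0.5025, -0.0062, 0.0526]
eef_rot: [0.993, -0.118, -0.0, 0.0]
contact_force: [0.3, 0.2, -0.2]
opening: 0.0359
finger_force: 12.0
```

```bash
python3 -m creep '[{"grip":20,"travel":[5,0,-0.85],"twist":0},{"grip":20,"travel":[5,0,-0.85],"twist":0},{"grip":20,"travel":[3,0,-0.5],"twist":0},{"grip":20,"travel":[2,0,-0.35],"twist":0},{"grip":20,"travel":[2,0,-0.35],"twist":0}]' 12
python3 -m creep '[{"grip":20,"travel":[2,0,-0.35],"twist":0},{"grip":20,"travel":[2,0,-0.35],"twist":0},{"grip":20,"travel":[2,0,-0.35],"twist":0},{"grip":20,"travel":[2,0,-0.35],"twist":0},{"grip":20,"travel":[2,0,-0.35],"twist":0}]'
python3 - <<'E'
from fit import *
M=bedT([.67715,-.04858,-.23711]); s=r.sense()
print(((np.linalg.inv(M)@np.append(s["tool_pos"],1))*1e3).round(1), "bed force",(M[:3,:3].T@s["contact_force"]).round(2))
E
```

```text
time: 12.78
tool_pos: [0.5167, -0.0097, 0.0553]
eef_rot: [0.993, -0.118, -0.002, -0.0]
contact_force: [-6.1, 1.6, 4.2]
opening: 0.0361
finger_force: 12.0
time: 13.4
tool_pos: [0.5267, -0.0121, 0.057]
eef_rot: [0.993, -0.118, -0.002, -0.0]
contact_force: [-5.9, 0.6, 3.9]
opening: 0.0362
finger_force: 12.0
[-1.517e+02  1.000e-01  3.110e+01  1.000e+03] bed force [-5.16 -0.84  4.8 ]
```

```bash
python3 -m creep '[{"grip":20,"travel":[2,0,-0.8],"twist":0},{"grip":20,"travel":[2,0,-0.8],"twist":0},{"grip":20,"travel":[2,0,-0.5],"twist":0}]' 12
python3 -m creep '[{"grip":20,"travel":[2,0,-0.5],"twist":0},{"grip":20,"travel":[2,0,-0.35],"twist":0},{"grip":20,"travel":[2,0,-0.35],"twist":0}]'
python3 - <<'E'
from fit import *
M=bedT([.67715,-.04858,-.23711]); s=r.sense()
print(((np.linalg.inv(M)@np.append(s["tool_pos"],1))*1e3).round(1), "bed force",(M[:3,:3].T@s["contact_force"]).round(2))
E
```

```text
time: 13.78
tool_pos: [0.5345, -0.0139, 0.0592]
eef_rot: [0.993, -0.118, -0.0, 0.0]
contact_force: [-1.2, 0.8, -2.6]
opening: 0.0357
finger_force: 12.0
time: 14.15
tool_pos: [0.5405, -0.0153, 0.0605]
eef_rot: [0.993, -0.118, -0.0, 0.0]
contact_force: [-1.7, 0.2, -1.9]
opening: 0.0359
finger_force: 12.0
[-1.372e+02  2.000e-01  3.210e+01  1.000e+03] bed force [-1.99 -0.18 -1.57]
```

```bash
python3 -m creep '[{"grip":20,"travel":[1,0,-0.17],"twist":0},{"grip":20,"travel":[1,0,-0.17],"twist":0},{"grip":20,"travel":[1,0,-0.17],"twist":0},{"grip":20,"travel":[1,0,-0.17],"twist":0}]' 15
python3 -m creep '[{"grip":20,"travel":[1,0,-0.17],"twist":0},{"grip":20,"travel":[1,0,-0.17],"twist":0}]'
python3 - <<'E'
from fit import *
M=bedT([.67715,-.04858,-.23711]); s=r.sense()
print(((np.linalg.inv(M)@np.append(s["tool_pos"],1))*1e3).round(1), "bed force",(M[:3,:3].T@s["contact_force"]).round(2))
im,W=cam("wrist"); save(im,"w4.png"); cv2.imwrite("pics/w4z.png",cv2.cvtColor(im["pixels"],cv2.COLOR_RGB2BGR))
E
```

```text
time: 14.65
tool_pos: [0.5443, -0.0162, 0.0612]
eef_rot: [0.993, -0.118, -0.0, 0.0]
contact_force: [-1.9, 0.6, -2.0]
opening: 0.036
finger_force: 15.0
time: 14.9
tool_pos: [0.5462, -0.0167, 0.0616]
eef_rot: [0.993, -0.118, -0.0, 0.0]
contact_force: [-1.4, 0.0, -2.2]
opening: 0.0357
finger_force: 15.0
[-1.312e+02  2.000e-01  3.210e+01  1.000e+03] bed force [-1.71 -0.32 -1.96]
```

View pics/w4z.png

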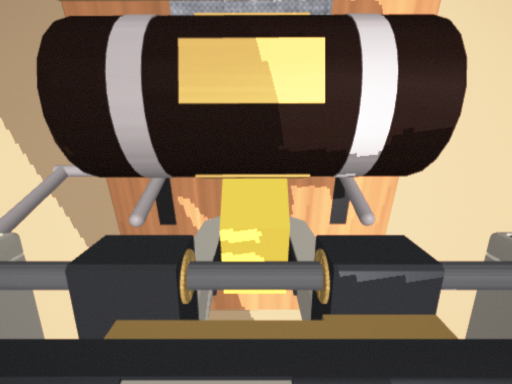

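The plinth lies square, the prongs are clear at (150,200) and (355,200), and the chock's nose is under its low side. I continue in 0.5 mm steps.

```bash
for i in 1; do :; done
python3 -m creep '[{"grip":20,"travel":[0.5,0,-0.08],"twist":0},{"grip":20,"travel":[0.5,0,-0.08],"twist":0},{"grip":20,"travel":[0.5,0,-0.09],"twist":0},{"grip":20,"travel":[0.5,0,-0.09],"twist":0}]' | grep -E "pos|contact"
python3 -m creep '[{"grip":20,"travel":[0.5,0,-0.08],"twist":0},{"grip":20,"travel":[0.5,0,-0.09],"twist":0}]' | grep -E "pos|contact"
python3 -m creep '[{"grip":20,"travel":[0.5,0,-0.08],"twist":0},{"grip":20,"travel":[0.5,0,-0.09],"twist":0}]' | grep -E "pos|contact"
```

```text
tool_pos: [0.5482, -0.0172, 0.0619]
contact_force: [-1.5, 0.2, -1.9]
tool_pos: [0.5492, -0.0174, 0.0621]
contact_force: [-1.0, 0.4, -2.0]
tool_pos: [0.5501, -0.0177, 0.0622]
contact_force: [-1.2, 0.7, -1.4]
```

```bash
python3 -m creep '[{"grip":20,"travel":[0.5,0,-0.08],"twist":0},{"grip":20,"travel":[0.5,0,-0.09],"twist":0}]' | grep -E "pos|contact"
```

```text
tool_pos: [0.5511, -0.0179, 0.0624]
contact_force: [-1.9, 1.3, -2.6]
```

```bash
python3 -m creep '[{"grip":20,"travel":[0.5,0,-0.08],"twist":0},{"grip":20,"travel":[0.5,0,-0.09],"twist":0}]' | grep -E "pos|contact"
python3 -m creep '[{"grip":20,"travel":[0.4,0,-0.07],"twist":0},{"grip":20,"travel":[0.4,0,-0.07],"twist":0}]' | grep -E "pos|contact"
```

```text
tool_pos: [0.5521, -0.0181, 0.0626]
contact_force: [-1.9, 0.5, -1.9]
tool_pos: [0.5528, -0.0183, 0.0627]
contact_force: [-1.2, 0.3, -2.4]
```

```bash
python3 -m creep '[{"grip":20,"travel":[0.5,0,-0.08],"twist":0},{"grip":20,"travel":[0.5,0,-0.09],"twist":0},{"grip":20,"travel":[0.4,0,-0.07],"twist":0}]' | grep -E "pos|contact"
```

```text
tool_pos: [0.5542, -0.0187, 0.063]
contact_force: [-1.8, 0.0, -2.0]
```

```bash
python3 -m creep '[{"grip":20,"travel":[0.5,0,-0.08],"twist":0},{"grip":20,"travel":[0.5,0,-0.09],"twist":0},{"grip":20,"travel":[0.4,0,-0.07],"twist":0}]' | grep -E "pos|contact"
```

```text
tool_pos: [0.5556, -0.0189, 0.0632]
contact_force: [-1.8, 0.3, -2.7]
```

```bash
python3 -m creep '[{"grip":20,"travel":[0.5,0,-0.08],"twist":0},{"grip":20,"travel":[0.5,0,-0.09],"twist":0},{"grip":20,"travel":[0.4,0,-0.07],"twist":0}]' | grep -E "pos|contact"
```

```text
tool_pos: [0.5569, -0.0193, 0.0635]
contact_force: [-2.1, 0.6, -2.1]
```

```bash
python3 -m creep '[{"grip":20,"travel":[0.5,0,-0.08],"twist":0},{"grip":20,"travel":[0.5,0,-0.09],"twist":0}]' | grep -E "pos|contact"
```

```text
tool_pos: [0.5578, -0.0195, 0.0636]
contact_force: [-2.0, 0.9, -1.9]
```

```bash
python3 -m creep '[{"grip":20,"travel":[0.5,0,-0.08],"twist":0},{"grip":20,"travel":[0.5,0,-0.09],"twist":0},{"grip":20,"travel":[0.3,0,-0.05],"twist":0}]' | grep -E "pos|contact"
```

```text
tool_pos: [0.5581, -0.0197, 0.0636]
contact_force: [-5.6, 2.4, -4.2]
```

```bash
python3 -m creep '[{"grip":20,"travel":[0.5,0,-0.08],"twist":0},{"grip":20,"travel":[0.5,0,-0.09],"twist":0},{"grip":20,"travel":[0.3,0,-0.05],"twist":0}]' | grep -E "pos|contact"
```

```text
tool_pos: [0.5584, -0.0197, 0.0635]
contact_force: [-7.4, 2.6, -4.8]
```

Run:
```python
from fit import *
M=bedT([.67715,-.04858,-.23711]); s=r.sense()
print(((np.linalg.inv(M)@np.append(s["tool_pos"],1))*1e3).round(1), "bed force",(M[:3,:3].T@s["contact_force"]).round(2))
im,W=cam("side"); a=im["pixels"]
u,v=proj(im,W,ap(M,[-.08,.0,.03])).astype(int); print(u,v)
b=cv2.resize(a[v-40:v+40,u-55:u+45],None,fx=7,fy=7,interpolation=cv2.INTER_CUBIC); cv2.imwrite("pics/s3.png",cv2.cvtColor(b,cv2.COLOR_RGB2BGR))
for ax in (-.035,-.042,-.049):
  t=np.linspace(0,2*np.pi,9)[:-1]
  print(ax,[tuple(((proj(im,W,ap(M,[ax+.035*np.cos(q),.075,.035+.035*np.sin(q)]))-[u-55,v-40])*7).astype(int)) for q in t])
```

```text
[-1.185e+02  1.000e-01  3.200e+01  1.000e+03] bed force [-8.53  0.75 -3.44]
238 185
-0.035 [(np.int64(150), np.int64(265)), (np.int64(167), np.int64(236)), (np.int64(206), np.int64(246)), (np.int64(245), np.int64(290)), (np.int64(259), np.int64(341)), (np.int64(241), np.int64(368)), (np.int64(202), np.int64(357)), (np.int64(165), np.int64(315))]
-0.042 [(np.int64(161), np.int64(273)), (np.int64(178), np.int64(244)), (np.int64(218), np.int64(254)), (np.int64(256), np.int64(298)), (np.int64(270), np.int64(349)), (np.int64(252), np.int64(376)), (np.int64(212), np.int64(365)), (np.int64(175), np.int64(322))]
-0.049 [(np.int64(172), np.int64(280)), (np.int64(189), np.int64(251)), (np.int64(229), np.int64(261)), (np.int64(268), np.int64(306)), (np.int64(281), np.int64(357)), (np.int64(263), np.int64(384)), (np.int64(223), np.int64(372)), (np.int64(186), np.int64(330))]
```

View pics/s3.png

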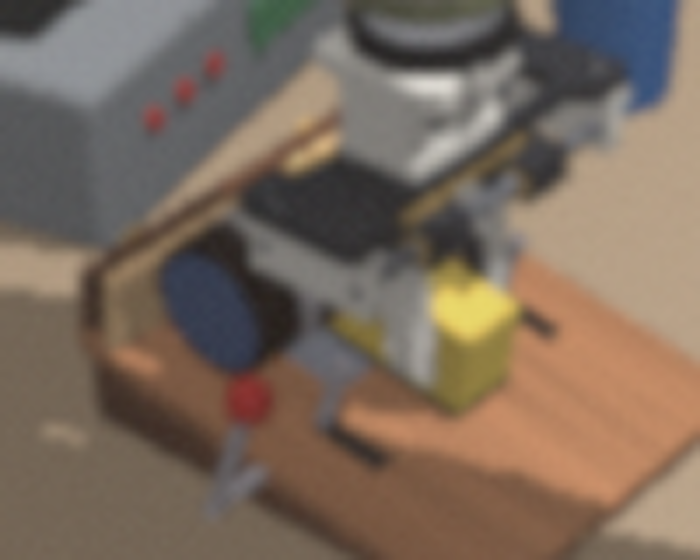

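The picture shows the plinth's end disc at (213,308), i.e. axis at about x=-38 mm, against the rail. The slope force is now 8.5 N; I add a little more.

```bash
python3 -m creep '[{"grip":20,"travel":[0.5,0,-0.08],"twist":0},{"grip":20,"travel":[0.5,0,-0.08],"twist":0},{"grip":20,"travel":[0.3,0,-0.05],"twist":0}]' 25
python3 - <<'E'
from fit import *
M=bedT([.67715,-.04858,-.23711]); s=r.sense()
print(((np.linalg.inv(M)@np.append(s["tool_pos"],1))*1e3).round(1), "bed force",(M[:3,:3].T@s["contact_force"]).round(2))
E
```

```text
time: 19.25
tool_pos: [0.5587, -0.0198, 0.0635]
eef_rot: [0.993, -0.118, -0.003, -0.0]
contact_force: [-9.5, 2.2, -4.5]
opening: 0.0358
finger_force: 25.0
[-1.182e+02  1.000e-01  3.190e+01  1.000e+03] bed force [-10.41  -0.11  -2.82]
```

```bash
python3 -m creep '[{"grip":20,"travel":[0.5,0,-0.08],"twist":0},{"grip":20,"travel":[0.5,0,-0.02],"twist":0},{"grip":20,"travel":[0,0,0],"twist":0},{"grip":20,"travel":[0,0,0],"twist":0},{"grip":20,"travel":[0,0,0],"twist":0}]' 25
python3 - <<'E'
from fit import *
M=bedT([.67715,-.04858,-.23711]); s=r.sense()
print(((np.linalg.inv(M)@np.append(s["tool_pos"],1))*1e3).round(1), "bed force",(M[:3,:3].T@s["contact_force"]).round(2))
E
```

```text
time: 19.88
tool_pos: [0.5589, -0.0199, 0.0634]
eef_rot: [0.993, -0.118, -0.004, -0.0]
contact_force: [-9.5, 2.1, -5.1]
opening: 0.0361
finger_force: 25.0
[-1.18e+02  1.00e-01  3.17e+01  1.00e+03] bed force [-10.46  -0.22  -3.34]
```

Push is about 10.5 N with little weight on the sole, held for 0.4 s, so an estimated 8–9 N reaches the plinth. I ease the lift and let go.

```bash
python3 -m creep '[{"grip":20,"travel":[0,0,0.3],"twist":0},{"grip":20,"travel":[0,0,0.3],"twist":0},{"grip":20,"travel":[0,0,0],"twist":0}]' 25 | grep -E "pos|contact"
python3 -m creep '[{"grip":48,"travel":[0,0,0],"twist":0},{"grip":48,"travel":[0,0,0],"twist":0},{"grip":48,"travel":[0,0,0],"twist":0}]'
python3 -m creep '[{"grip":48,"travel":[-1,0,-10],"twist":0},{"grip":48,"travel":[0,0,-30],"twist":0},{"grip":48,"travel":[0,0,-50],"twist":0},{"grip":48,"travel":[0,0,-50],"twist":0},{"grip":0,"travel":[0,0,0],"twist":0}]'
python3 - <<'E'
from fit import *
M=bedT([.67715,-.04858,-.23711])
for n in ("wrist","side"):
    im,W=cam(n); save(im,n+"5.png")
    for t in ("gate_knob","chock","plinth"): print(n,t,find(n,t,W))
for g in (0,.1,.2,.25): print(g,ap(M,[-.097-.08*np.sin(g),.13,-.006+.08*np.cos(g)]).round(4))
im,W=cam("side"); a=im["pixels"].astype(int); m=((a[...,0]>110)&(a[...,1]<60)&(a[...,2]<60)).astype(np.uint8)
k,l,st,c=cv2.connectedComponentsWithStats(m)
for i in range(1,k):
    if st[i,4]>8: print(c[i].round(1),st[i])
for g in (0,.1,.2,.3): print(g,proj(im,W,ap(M,[-.097-.08*np.sin(g),.13,-.006+.08*np.cos(g)])).round(1))
E
```

```text
tool_pos: [0.5591, -0.02, 0.0631]
contact_force: [-10.9, 2.6, -1.3]
time: 20.62
tool_pos: [0.5637, -0.0209, 0.0641]
eef_rot: [0.993, -0.119, 0.001, -0.0]
contact_force: [-1.3, -0.6, 0.7]
opening: 0.0446
finger_force: 0.0
time: 21.25
tool_pos: [0.5636, -0.0207, 0.208]
eef_rot: [0.993, -0.119, 0.004, -0.001]
contact_force: [-0.3, 0.0, 0.3]
opening: 0.0386
finger_force: 0.0
wrist gate_knob [(0.6, array([0.5891, 0.1035, 0.0778])), (0.59, array([ 0.6802, -0.0444,  0.0923]))]
wrist chock [(0.9, array([ 0.5662, -0.019 ,  0.0826])), (0.59, array([0.549 , 0.2249, 0.0365]))]
wrist plinth [(0.72, array([ 0.6354, -0.0361,  0.1117])), (0.72, array([ 0.2926, -0.2597,  0.0367]))]
side gate_knob [(0.58, array([0.5885, 0.1088, 0.0699]))]
side chock [(0.93, array([ 0.3365, -0.0726,  0.0394])), (0.74, array([0.5385, 0.2438, 0.0266])), (0.72, array([ 0.5582, -0.0064,  0.0673]))]
side plinth [(0.85, array([ 0.2549, -0.2102,  0.0603])), (0.63, array([ 0.6191, -0.0138,  0.101 ]))]
0 [0.6026 0.1032 0.1086]
0.1 [0.595  0.105  0.1068]
0.2 [0.5876 0.1068 0.1043]
0.25 [0.584  0.1077 0.1028]
[340.5 151.1] [329 141  25  16 148]
[341.7 162.8] [331 162  23   3  42]
[217.9 201.4] [216 199   5   6  25]
[138.7 259.7] [130 249  17  21 121]
[116.1 265. ] [111 258  15  21  63]
[136.9 278.2] [111 265  57  27 443]
[284.3 327.4] [282 324   5   7  11]
[263.6 344.8] [257 333  15  22 144]
0 [214.3 197.8]
0.1 [216.3 199.3]
0.2 [218.2 200.9]
0.3 [220.  202.7]
```

Released cleanly, with the gate still at about 0.2 rad. Next come the knob arc waypoints for the closed fingertips.

Run:
```python
from fit import *
M=bedT([.67715,-.04858,-.23711]); t=T(); X=t[:3,0]; 
H=ap(M,[-.097,.135,-.006]); u=np.array([np.cos(.23711),-np.sin(.23711),0]); Z=np.array([0,0,1.])
def tcp(G,extra=(0,0)):
    k=H+.08*(-np.sin(G)*u+np.cos(G)*Z)
    return k+(.011*np.cos(G)-.008*np.sin(G)+.008+extra[0])*u+(.011*np.sin(G)-.006*np.cos(G)+.017+extra[1])*Z
p=tcp(.37,(.014,0)); print("start",p); go(p,-.23711)
q=p
for G in (.37,.5,.65,.8,.95,1.1,1.2,1.3,1.4,1.5):
    n=tcp(G); d=(n-q)*1e3; print(G,n.round(4),"x",round(d@u,1),"z",round(-d[2],1)); q=n
```

```text
start [0.61734189 0.10475888 0.11971183]
travel mm [  25.  -135.    83.1] twist -0.04
0.37 [0.6037 0.108  0.1197] x -14.0 z -0.0
0.5 [0.5931 0.1106 0.117 ] x -11.0 z 2.8
0.65 [0.5814 0.1134 0.1123] x -12.0 z 4.6
0.8 [0.5708 0.116  0.1062] x -11.0 z 6.1
0.95 [0.5613 0.1183 0.0987] x -9.7 z 7.5
1.1 [0.5533 0.1202 0.0901] x -8.3 z 8.6
1.2 [0.5488 0.1213 0.0838] x -4.6 z 6.3
1.3 [0.5451 0.1222 0.0771] x -3.8 z 6.7
1.4 [0.5422 0.1229 0.0702] x -3.0 z 7.0
1.5 [0.5401 0.1234 0.0629] x -2.2 z 7.2
```

```bash
python3 -m creep '[{"grip":0,"travel":[8,-45,0],"twist":0},{"grip":0,"travel":[8,-45,0],"twist":0},{"grip":0,"travel":[9,-45,0],"twist":0},{"grip":0,"travel":[0,0,0],"twist":0}]' 10 | grep -E "pos|contact|open"
python3 -m creep '[{"grip":0,"travel":[0,0,30],"twist":0},{"grip":0,"travel":[0,0,30],"twist":0},{"grip":0,"travel":[0,0,23],"twist":0},{"grip":0,"travel":[0,0,0],"twist":0}]' | grep -E "pos|contact|open"
python3 -m creep '[{"grip":0,"travel":[-7,0,0],"twist":0},{"grip":0,"travel":[-7,0,0],"twist":0},{"grip":0,"travel":[-5.5,0,1.4],"twist":0},{"grip":0,"travel":[-5.5,0,1.4],"twist":0}]' | grep -E "pos|contact|open"
```

```text
tool_pos: [0.6185, 0.1092, 0.2026]
contact_force: [-0.1, -0.9, 0.1]
opening: 0.0006
tool_pos: [0.6163, 0.1036, 0.119]
contact_force: [-0.4, -0.5, -0.2]
opening: 0.0004
tool_pos: [0.5939, 0.1107, 0.1186]
contact_force: [3.1, -2.1, -1.4]
opening: 0.0004
```

```bash
python3 -m creep '[{"grip":0,"travel":[-6,0,2.3],"twist":0},{"grip":0,"travel":[-6,0,2.3],"twist":0},{"grip":0,"travel":[-5.5,0,3],"twist":0},{"grip":0,"travel":[-5.5,0,3],"twist":0}]' | grep -E "pos|contact|open"
python3 -m creep '[{"grip":0,"travel":[-4.9,0,3.7],"twist":0},{"grip":0,"travel":[-4.9,0,3.7],"twist":0},{"grip":0,"travel":[-4.1,0,4.3],"twist":0},{"grip":0,"travel":[-4.1,0,4.3],"twist":0}]' | grep -E "pos|contact|open"
```

```text
tool_pos: [0.5707, 0.1165, 0.1072]
contact_force: [3.2, -0.4, -0.0]
opening: 0.0004
tool_pos: [0.5531, 0.1206, 0.0911]
contact_force: [2.3, -0.7, 1.7]
opening: 0.0005
```

Contact is good, about 3 N at the knob. I continue to the stop.

```bash
python3 -m creep '[{"grip":0,"travel":[-4.6,0,6.3],"twist":0},{"grip":0,"travel":[-3.8,0,6.7],"twist":0},{"grip":0,"travel":[-1.5,0,3.5],"twist":0},{"grip":0,"travel":[-1.5,0,3.5],"twist":0}]' | grep -E "pos|contact"
python3 -m creep '[{"grip":0,"travel":[-1,0,3.5],"twist":0},{"grip":0,"travel":[-1,0,3.5],"twist":0},{"grip":0,"travel":[0,0,0],"twist":0}]' | grep -E "pos|contact"
```

```text
tool_pos: [0.5422, 0.1231, 0.0711]
contact_force: [0.8, -0.4, 2.8]
tool_pos: [0.5402, 0.1235, 0.064]
contact_force: [0.4, 0.2, 0.1]
```

```bash
python3 -m creep '[{"grip":0,"travel":[0,0,1.5],"twist":0},{"grip":0,"travel":[0,0,0],"twist":0}]' | grep -E "pos|contact"
python3 -m creep '[{"grip":0,"travel":[0,0,-40],"twist":0},{"grip":0,"travel":[-20,-20,-50],"twist":0},{"grip":0,"travel":[-30,-30,-40],"twist":0},{"grip":0,"travel":[-40,-40,0],"twist":0},{"grip":0,"travel":[0,0,0],"twist":0}]' | grep -E "pos|contact"
python3 - <<'E'
from fit import *
M=bedT([.67715,-.04858,-.23711])
im,W=cam("side"); a=im["pixels"]
for g in (1.0,1.15,1.25,1.35): print(g,proj(im,W,ap(M,[-.097-.08*np.sin(g),.13,-.006+.08*np.cos(g)])).round(1))
m=((a[...,0]>110)&(a[...,1]<60)&(a[...,2]<60)).astype(np.uint8); k,l,st,c=cv2.connectedComponentsWithStats(m)
print([c[i].round(1) for i in range(1,k) if 10<st[i,4]<60])
u,v=proj(im,W,ap(M,[-.08,.0,.03])).astype(int)
b=cv2.resize(a[v-40:v+55,u-60:u+60],None,fx=6,fy=6,interpolation=cv2.INTER_CUBIC); cv2.imwrite("pics/s6.png",cv2.cvtColor(b,cv2.COLOR_RGB2BGR))
for n,P in dict(end=[-.0375,.075,.035],tail=[-.1415,.018,0],top=[-.1415,.018,.05]).items(): print(n,((proj(im,W,ap(M,P))-[u-60,v-40])*6).round())
E
```

```text
tool_pos: [0.54, 0.1236, 0.0627]
contact_force: [-0.1, 0.1, 1.1]
tool_pos: [0.4718, 0.2365, 0.1931]
contact_force: [0.5, -0.3, 0.6]
1.0 [230.1 218.1]
1.15 [231.3 221.5]
1.25 [231.8 223.7]
1.35 [232.2 225.8]
[array([340.8, 162.9])]
end [209. 262.]
tail [418. 356.]
top [427. 289.]
```

View pics/s6.png

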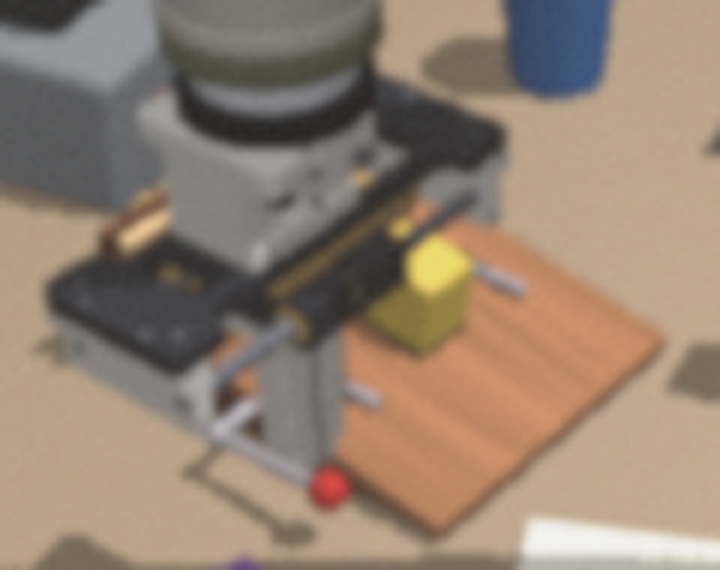

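The knob at (330,487) is full-frame (233,226), which is gate ≈ 1.35 rad (down). The prongs lie flat and the chock is still in place (tail bottom at (425,353)). I check the plinth with the scene camera, then hand in.

Run:
```python
from fit import *
M=bedT([.67715,-.04858,-.23711]); Mi=np.linalg.inv(M)
for n in ("scene","wrist"):
    im,W=cam(n)
    for t in ("plinth","chock"): 
        for c,p in find(n,t,W): 
            b=(Mi@np.append(p,1))[:3]
            if abs(b[1])<.09 and abs(b[0]+.1)<.15: print(n,t,c,(b*1e3).round(1))
```

```text
wrist chock 0.96 [-115.7   12.6   41.7]
```

```bash
python3 -m creep '[{"grip":0,"travel":[-20,-20,-50],"twist":0},{"grip":0,"travel":[0,-20,-50],"twist":0},{"grip":0,"travel":[0,-30,-50],"twist":0},{"grip":0,"travel":[0,0,0],"twist":0}]' | grep -E "pos|time"
python3 - <<'E'
from fit import *
M=bedT([.67715,-.04858,-.23711]); Mi=np.linalg.inv(M)
for n in ("scene","side","wrist"):
    im,W=cam(n); save(im,n+"7.png")
    for t in ("plinth","chock"): 
        for c,p in find(n,t,W): 
            b=(Mi@np.append(p,1))[:3]
            if abs(b[1])<.12 and abs(b[0]+.1)<.17: print(n,t,c,(b*1e3).round(1))
E
```

```text
time: 26.8
tool_pos: [0.4733, 0.3071, 0.3461]
scene plinth 0.88 [-18.4   2.4  60.5]
scene chock 0.59 [-111.1    0.8   50.5]
scene chock 0.56 [-263.9 -114.3   42.4]
side plinth 0.63 [-56.8  13.9  57. ]
side chock 0.64 [-120.5   13.    37.3]
wrist plinth 0.58 [-67.6  31.1  55.5]
wrist chock 0.93 [-110.8    9.6   43.5]
```

```bash
python3 -c "
from plant import r
print(r.close_job())"
```

```text
the job is handed in; nothing more can be done
None
```

The job is handed in (no verdict came back): the chock alone holds the plinth home against the back rail, the gate is fully down at about 1.35 rad, and the arm never came near the cups, boxes, cards or pen.

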